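Set a die gap with a feeler leaf

TASK

Set the gap of the small stand with its feeler leaf: slide the leaf along its channel, under the raised head, up to the back stop, then press the head gently down by its knob until it sits flat on the leaf and nips it. Draw the leaf straight back, feeling it drag, until it is clear of the head, and leave it lying flat in its channel, with the head standing at the gap just set. Leave the other things on the table where they are.

Things in the scene. Friction and masses are not known exactly. Their poses are not given: they have to be found in the camera images.
- stand: Gap-setting stand, fixed to the table: grey bed 225 long (x -185 to +40), 62 wide, top 10 above the table (112 wide under the head). Origin on the table under the head's centre; +x is the way the leaf slides in, z up. The head, 40 long (x -20 to +20) and 104 wide, slides on two columns at y = +40 and -40, whose tops stand 58 above the table.
- stop_face (a point): Middle of the face of the back stop where the leaf's tip arrives, behind the head: 24 beyond the stand's origin along its +x axis, 13 above the table.
- channel_mouth (a point): Floor of the channel at its open end, 178 in front of the stand's origin, 10 above the table. From here to 24 before the origin two guide lips, 5 high and 32 apart inside, run on both sides of the centre line (y = 0); the floor goes on level under the head.
- head (a joint): Downward travel of the head in m: 0 = fully up (24 mm gap between bed and head), 0.023 = fully down (1 mm); lying on the 6 mm leaf about 0.018. Friction (4 N) holds it where it is left; 3 N moves it down, 5 N once a sprung brass button, 2 mm proud of its underside, meets the leaf. 8 to 14 N on the knob brings the head flat onto the leaf, which then drags with 1 to 6 N.
- knob_top (a point): Centre of the flat top of the head's round black push knob, 32 in diameter, on the head's axis; 90 above the table when the head is fully up and the knob is out. The knob is sprung in the head: it yields 2 N per mm, 8 mm (16 N) at most, and comes back out when let go. So the knob goes in 1 to 2 mm, then the head follows; once the head is on the leaf the knob goes in further.
- leaf_tip (a point): Middle of the front edge of the feeler leaf, 3 above its underside. The leaf is a loose steel strip 122 long, 28 wide, 6 thick, about 0.12 kg, lying flat in the channel with its tip towards the head; its +x axis points from tab to tip.
- leaf_tab (a point): Centre of the leaf's upright tab: 24 long (along the leaf) x 12 wide x 36 high, its top 42 above the leaf's underside. The centre is 107 behind the tip, 24 above the underside, 34 above the table in the channel. It can be pushed from either end or pinched across its width; with the leaf at the stop, 53 of open space is left between tab and head.
- hex_key: Bystander: black hexagon key, 92 long, lying beside the stand; origin under its centre. Not part of the work.
- collar: Bystander: bronze collar, 26 across, 10 high, beside the channel; origin under its centre. Not part of the work.
- coupon: Bystander: flat brown test block, 35 x 50 x 12, beside the stand; origin under its centre. Not part of the work.
- spare_die: Bystander: grey metal block 30 x 40 x 20; origin under its centre. Not part of the work.
- tape_roll: Bystander: roll of tape, 61 across, 18 high; origin under its centre. Not part of the work.
- screwdriver: Bystander: screwdriver, 190 long; origin under its centre. Not part of the work.
- nut_dish: Bystander: round shallow dish, 70 across, 14 high; origin under its centre. Not part of the work.

How it is judged:
On the way, in this order (a step that is already met when the one before it is completed fails the run):
1. the leaf is under the raised head, its tip within 8 mm of the back stop (x of leaf_tip in the frame of stand above 0.016 m and value of joint head below 0.015 m), for 0.2 s.
2. the head is pressed down on the leaf (at least 1 N) (x of leaf_tip in the frame of stand above 0.012 m and value of joint head above 0.0168 m and contact force between head and leaf above 1 N), for 0.2 s.
3. the leaf is drawn back and still drags under the head (x of leaf_tip in the frame of stand between -0.018 and 0.008 m and contact force between head and leaf above 0.3 N), for 0.05 s.
At the end, for the whole second after the job is handed in: The head stands at rest at a gap of 5.0 to 7.2 mm (travel 16.8 to 19.0 mm); the leaf lies flat and still in its channel, its tip at least 3 mm in front of the head and within 8 mm of the channel's centre line (value of joint head between 0.0168 and 0.019 m and x of leaf_tip in the frame of stand between -0.11 and -0.023 m and y of leaf_tip in the frame of stand between -0.008 and 0.008 m and z of leaf_tip in the frame of stand below 0.016 m and angle between leaf_tip's own z axis and vertical below 0.05 rad and linear speed of leaf below 0.01 m/s and velocity of joint head between -0.002 and 0.002 m/s); the robot touches nothing.
It fails at once if the head is pressed hard (over 40 N) on the leaf (contact force between head and leaf above 40 N).
It fails at once if a bystander is shifted by more than 20 mm (distance of any of hex_key, collar, coupon, spare_die, tape_roll, screwdriver, nut_dish from where it was at the start of the episode above 0.02 m).
It also fails if it takes over 48 s, if anything falls off the work surface, if the arm or the gripper's body presses on something with over 40 N, if the wrist force passes 120 N, or if a joint passes its speed limit or range.

ROBOT

A 6-joint arm with a two-finger parallel gripper is mounted at the origin on a cart in front of the work surface, level with it; the furniture and walls round the work are solid. World frame = base frame: x ahead of the robot, y to its left, z up, the work surface at z = 0. Lengths are in m, angles in rad, forces in N, time in s.
With the tool pointing down it reaches from about 0.35 to 0.85 m from the base axis. Payload 8.1 kg.
Tool frame: the origin (TCP) lies between the finger pads; the fingertips stand 11 mm ahead of it and the grasp point (between the pads) lies 8 mm behind it; z points along the fingers, y is the line along which they close (so a half turn about z gives the same grasp; the last joint's range is limited). The gripper opens to 93 mm and grips with 3 to 60 N. Pads are 15 mm wide; open, the fingers measure 128 mm over their backs; the gripper's body (75 mm by 188 mm) begins 65 mm behind the grasp point.
Start: joints at [-1.325, 0.13, 1.488, -0, 1.523, -0.085], TCP at [0.195, -0.567, 0.23] pointing down, gripper open.
Joint ranges: [-2.96, 2.96], [-0.89, 2.26], [0.02, 2.5], [-1.34, 4.48], [0, 2.73], [-2.66, 2.66]. Speed limits (rad/s): [2.39, 2.39, 2.79, 3.14, 3.14, 3.14].

INTERFACE

Orientations are given as a rotation vector (axis times angle).
In Python, from plant import * gives the robot as it stands.
- The arm moves only by the tool drive_tool, never from a script. Its argument "commands" is a list of rows, each an object with "hand": the opening, from 0 (shut) to 1 (fully open); "offset": the shift along the tool's x, y, z in m, a list of three; "angular": the turn, a rotation vector about the tool's x, y, z in degrees, a list of three. A call has 1 to 12 rows; each row is the pose to reach, as a shift and turn from the pose commanded when the call began, along the tool's axes at that moment; what a row does not reach only later rows make up. A row lasts 1/10 s, in which the tool goes at most 50 mm and 8.59 degrees, less where a joint would pass 70% of its speed; a pose out of reach is approached as far as the arm can. A call with a gripper value outside its range is refused whole. The fingers move at their own pace and stop on an object; "newtons" is the grip in N (left out, the last holds). Time passes only in rows, so rows that repeat a pose let the fingers close. It gives the time, the measured TCP pose, the force, the opening and the grip force at its end, in the units of the state.
- sense(): the state, without advancing time (a new reading comes with each control period).
- get_image(name): name is "scene" or "side" or "wrist"; returns the picture (420x560x3 uint8, red, green, blue); there is no depth.
- camera_model(name): a dict with "fovy" (degrees; the focal length in pixels is half the picture's height over the tangent of half this angle, whatever the lens; pixels are square), "cx", "cy" (the principal point, pixels), "view" (4x4, takes a point from world to camera coordinates). Camera axes: x right, y up, looking along -z (the intrinsics and any distortion apply to the point x, -y, -z); pixel columns grow to the right and rows downward; lengths in m; the calibration is good to about 2 mm. A picture is of the moment at which its call begins: read the wrist's pose just before it. camera_model takes no time and is no camera call; for the wrist camera it gives the pose at the moment of the call.
- close_job(): hands the job in; it is judged then, once.
The state is a dict: "clock": time; "q": joint angles; "dq": joint speeds; "joint_efforts": joint torques, N m; "ee_pos": TCP position; "orientation": TCP orientation; "ft_force": force on the tool from outside, world axes, zero at the start; "ft_torque": the same for the moment, N m; "finger_gap": opening from 0.0 (shut) to 1.0 (fully open); "finger_force": force on a finger pad.
Only numpy, scipy, OpenCV 4.12 (cv2) and the standard library are available. Lean on these libraries where they do the work, as an engineer would, in place of code of your own. Each camera call takes 0.05 s, during which the arm holds its last target. There are 200 camera calls.

## Working session

There is one attempt and no reset: what is moved stays moved. The work goes in short steps, Python scripts to look and compute and a tool call to move; the robot and the scene stay as the last step left them, time stands still between calls to the robot, and variables do not carry over. Pictures are saved under pics/ and viewed, at most 10 in all, crops included, and the job is handed in when it is done.

Besides the shell and the picture viewer there is one more tool, called after ">>>" as name(argument=value, ...) on one line, values as JSON. drive_tool: Moves the arm, as the interface text tells. Its arguments: {"type":"object","properties":{"commands":{"type":"array","items":{"type":"object","properties":{"hand":{"type":"number"},"offset":{"type":"array","items":{"type":"number"}},"angular":{"type":"array","items":{"type":"number"}}}}},"newtons":{"type":"number"}},"required":["commands"]}

```bash
mkdir -p pics
python3 - <<'E'
from plant import *
import cv2
s=sense();print(s)
for n in("scene","side"):
    cv2.imwrite(f"pics/{n}0.png",get_image(n)[:,:,::-1]);print(n,camera_model(n))
print(camera_model("wrist"))
E
```

```text
{'clock': 0.0, 'q': array([-1.32542645e+00,  1.31136085e-01,  1.48928430e+00,  8.20275209e-06,
        1.52298682e+00, -8.53768059e-02]), 'dq': array([-2.18839864e-03,  2.76152698e-04,  5.81171208e-04, -1.75392220e-03,
        6.29822945e-04,  8.75506256e-05]), 'joint_efforts': array([-8.87913448e-04, -5.59838998e+01, -4.91765678e+01,  7.67797348e-02,
        3.54453118e-02, -1.62446181e-04]), 'ee_pos': array([ 0.19475331, -0.56693448,  0.22859965]), 'orientation': array([-3.09694717e+00, -5.16872359e-01,  2.14818186e-04]), 'ft_force': array([-1.52218206,  0.52831843,  0.32867424]), 'ft_torque': array([0.01959643, 0.00785872, 0.03518469]), 'finger_force': 0.0, 'finger_gap': 0.9988134940922252}
scene {'fovy': 42.750848027901085, 'cx': 280.5392833679197, 'cy': 209.2437879143577, 'view': array([[-0.83962381, -0.54299952, -0.01354171,  0.39739486],
       [ 0.28420511, -0.46043053,  0.84097038, -0.21955906],
       [-0.46288153,  0.70225013,  0.54091167, -1.29254496],
       [ 0.        ,  0.        ,  0.        ,  1.        ]])}
side {'fovy': 54.604454928885445, 'cx': 275.3905087802364, 'cy': 219.47902004762284, 'view': array([[ 0.99109671, -0.13108983, -0.02329725, -0.49370915],
       [ 0.09482393,  0.5721287 ,  0.81466384, -0.11754409],
       [-0.09346512, -0.80961979,  0.57946533, -1.33650165],
       [ 0.        ,  0.        ,  0.        ,  1.        ]])}
{'fovy': 61.24842929665743, 'cx': 280.7700194339978, 'cy': 209.99322142063437, 'view': array([[ 0.32440091, -0.94591774, -0.00191837, -0.59975608],
       [ 0.91718942,  0.31504332, -0.24394934,  0.02943932],
       [ 0.23136038,  0.07737788,  0.96978608, -0.38873874],
       [ 0.        ,  0.        ,  0.        ,  1.        ]])}
```

View pics/scene0.png

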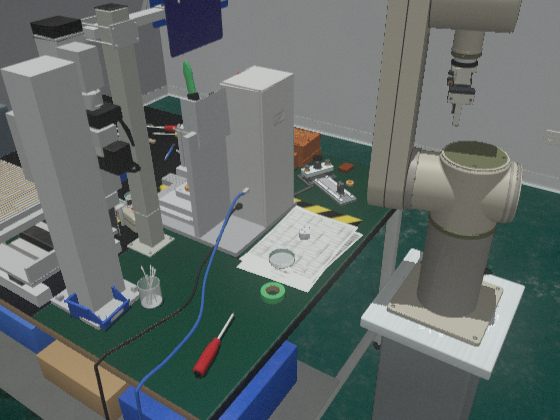

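View pics/side0.png

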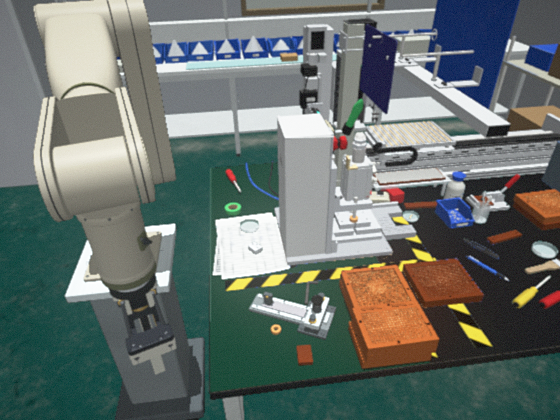

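The scene view shows the stand near (330,185). In the side view it spans (252,300) to (335,325), with the knob near (320,298), tab near (267,298), collar at (276,328) and coupon at (305,354). I'll enlarge both.

```bash
cat > h.py <<'E'
import numpy as np
def ray(cm,u,v):
    f=210/np.tan(np.radians(cm["fovy"])/2); V=cm["view"]; R=V[:3,:3]; o=-R.T@V[:3,3]
    d=R.T@np.array([(u-cm["cx"])/f,-(v-cm["cy"])/f,-1]); return o,d/np.linalg.norm(d)
def onz(cm,u,v,z):
    o,d=ray(cm,u,v); return o+d*(z-o[2])/d[2]
def px(cm,p):
    f=210/np.tan(np.radians(cm["fovy"])/2); c=cm["view"][:3,:3]@p+cm["view"][:3,3]
    return cm["cx"]-f*c[0]/c[2], cm["cy"]+f*c[1]/c[2]
E
python3 - <<'E'
import cv2,numpy as np
a=cv2.imread("pics/side0.png")[270:370,230:350]; b=cv2.imread("pics/scene0.png")[145:215,285:369]
a=cv2.resize(a,None,fx=4.8,fy=4.8,interpolation=2)[:480]; b=cv2.resize(b,None,fx=6,fy=6,interpolation=2)
from plant import *
from h import *
cv2.imwrite("pics/c1.png",cv2.resize(a,(720,600)))
cm=camera_model("side")
for n,u,v,z in[("knob",320,297,.09),("tab",267,297,.052),("mouth",252,309,.01),("collar",276,328,.005),("coupon",305,354,.01)]:print(n,onz(cm,u,v,z).round(3))
cm=camera_model("scene")
for n,u,v,z in[("knob",339,186,.09)]:print(n,onz(cm,u,v,z).round(3))
E
```

```text
knob [ 0.567 -0.364  0.09 ]
tab [ 0.436 -0.307  0.052]
mouth [ 0.393 -0.305  0.01 ]
collar [ 0.45  -0.376  0.005]
coupon [ 0.509 -0.47   0.01 ]
knob [ 0.404 -0.212  0.09 ]
```

View pics/c1.png

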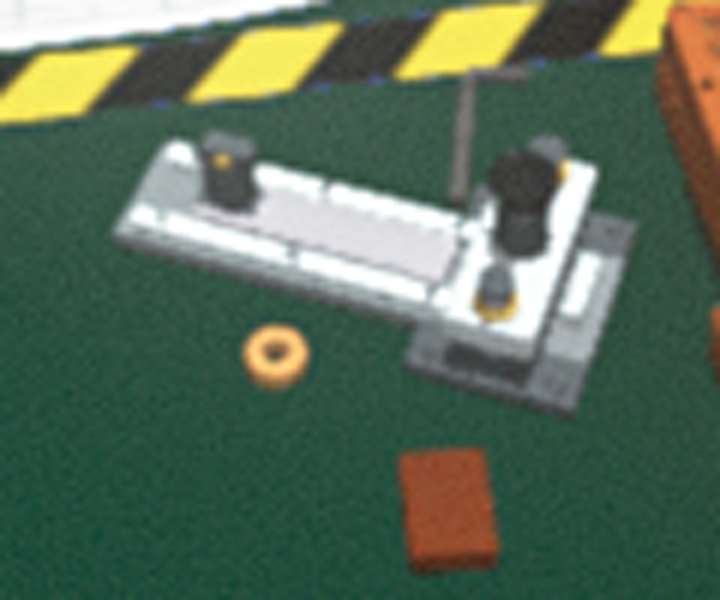

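The crop shows the stand with the leaf in its channel: tab top at about (268,293.7) full-image and knob top about (317.5,299). The hex key is behind it, with the collar and coupon in front. The long axis runs at about -19° in the world. Next I'll work out the move to a close look.

Run:
```python
from plant import *
from h import *
from scipy.spatial.transform import Rotation as R
s=sense();cm=camera_model("side")
k=onz(cm,317.5,298.7,.09);t=onz(cm,268,293.7,.052);print(k,t,np.degrees(np.arctan2(*(k-t)[1::-1])),np.linalg.norm((k-t)[:2]))
w=camera_model("wrist");T=R.from_rotvec(s["orientation"]).as_matrix();o,d=ray(w,280,210)
print("cam in tool",T.T@(o-s["ee_pos"]),T.T@d)
# tool look pose: yaw -20, tcp target
Rn=T@R.from_euler('z',40,degrees=True).as_matrix();print(Rn)
hit=np.array([.49,-.335,.02]);z=.27
o2=Rn@(T.T@(o-s["ee_pos"]));d2=Rn@(T.T@d)
h=z+o2[2]-.02;p=hit-d2/d2[2]*-h-o2;p[2]=z;print(p,T.T@(p-s["ee_pos"]))
```

```text
[ 0.55989098 -0.36881557  0.09      ] [ 0.44002244 -0.2950367   0.052     ] -31.612223096127924 0.14075435972484768
cam in tool [ 0.06599162  0.0007522  -0.1542994 ] [-0.24413918 -0.00256702  0.96973681]
[[ 9.33271228e-01 -3.59172231e-01 -3.51988417e-04]
 [-3.59171291e-01 -9.33270328e-01  1.57428552e-03]
 [-8.93939988e-04 -1.34281125e-03 -9.99998699e-01]]
[ 0.52338701 -0.34854968  0.27      ] [ 0.38173811 -0.09995339 -0.04105691]
```

>>> drive_tool(commands=[{"offset": [0.38, -0.1, -0.05], "angular": [0, 0, 45], "hand": 1}, {"offset": [0.38, -0.1, -0.05], "angular": [0, 0, 45], "hand": 1}, {"offset": [0.38, -0.1, -0.05], "angular": [0, 0, 45], "hand": 1}, {"offset": [0.38, -0.1, -0.05], "angular": [0, 0, 45], "hand": 1}, {"offset": [0.38, -0.1, -0.05], "angular": [0, 0, 45], "hand": 1}, {"offset": [0.38, -0.1, -0.05], "angular": [0, 0, 45], "hand": 1}, {"offset": [0.38, -0.1, -0.05], "angular": [0, 0, 45], "hand": 1}, {"offset": [0.38, -0.1, -0.05], "angular": [0, 0, 45], "hand": 1}, {"offset": [0.38, -0.1, -0.05], "angular": [0, 0, 45], "hand": 1}, {"offset": [0.38, -0.1, -0.05], "angular": [0, 0, 45], "hand": 1}, {"offset": [0.38, -0.1, -0.05], "angular": [0, 0, 45], "hand": 1}, {"offset": [0.38, -0.1, -0.05], "angular": [0, 0, 45], "hand": 1}])

```text
clock: 1.3
ee_pos: [0.5204, -0.3506, 0.2791]
orientation: [3.06, -0.711, -0.002]
ft_force: [0.4, -0.5, -0.2]
finger_gap: 0.999
finger_force: 0.0
```

Run:
```python
from plant import *
import cv2,pickle
s=sense();w=camera_model("wrist");i=get_image("wrist")
pickle.dump((s,w),open("w1.pkl","wb"));print(s["ee_pos"],s["orientation"],s["q"],s["dq"],s["clock"])
cv2.imwrite("pics/w1.png",i[:,:,::-1])
```

```text
[ 0.52041247 -0.35057701  0.27912925] [ 3.06013372e+00 -7.10690556e-01 -1.66658523e-03] [-6.74233193e-01  1.90887114e-01  1.33178990e+00 -4.72941719e-04
  1.61986581e+00  1.35293293e+00] [-0.00671824 -0.00162696  0.00060346  0.00223262 -0.00180922  0.00589765] 1.3
```

View pics/w1.png

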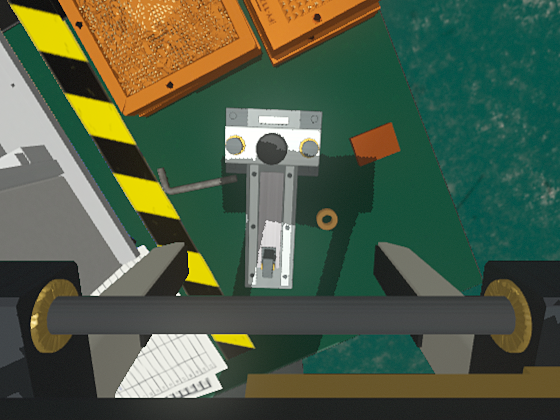

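The wrist view shows the stand along the image's vertical: knob at about (273,149), columns at (235,145) and (309,148), back stop at (273,119), tab at about (268,262), collar (327,219), hex key (195,183), and coupon (375,144). I'll measure these and enlarge the tab.

Run:
```python
import cv2,pickle
from h import *
s,w=pickle.load(open("w1.pkl","rb"))
P=lambda u,v,z:onz(w,u,v,z)
print("nadir",ray(w,0,0)[0])
pl=P(235,145,.058);pr=P(309,148,.058);print("cols",pl,pr,np.linalg.norm(pl-pr),(pl+pr)/2)
print("knob",P(273,149,.09)); print("yaw",np.degrees(np.arctan2(*(pl-pr)[1::-1]))-90)
ml=P(247,288,.01);mr=P(292,288,.01);print("mouth",(ml+mr)/2,np.linalg.norm(ml-mr))
print("tab if top@269",P(268,268,.052),"tab 253",P(268,253,.052))
i=cv2.imread("pics/w1.png")[95:295,215:335]
cv2.imwrite("pics/w1c.png",cv2.resize(i,None,fx=3,fy=3,interpolation=2))
```

```text
nadir [ 0.57998204 -0.38123094  0.43335803]
cols [ 0.57854229 -0.32759197  0.058     ] [ 0.54169006 -0.39555017  0.058     ] 0.07730720608574608 [ 0.56011618 -0.36157107  0.058     ]
knob [ 0.5592941  -0.36301789  0.09      ]
yaw -28.4700020273021
mouth [ 0.396194   -0.27482084  0.01      ] 0.05864984576245963
tab if top@269 [ 0.43777934 -0.29514081  0.052     ] tab 253 [ 0.45427462 -0.30343035  0.052     ]
```

View pics/w1c.png

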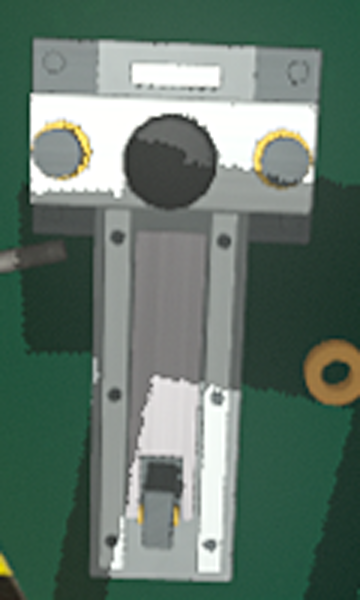

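The crop confirms it: tab top centre at (268,268), leaf tip near (272,172) just before the head, columns symmetric about the knob. The stand is at (0.560,-0.362) with yaw -28.3°, and mouth distance and widths match the given sizes. Now I'll hover over the tab.

>>> drive_tool(commands=[{"offset": [-0.05, -0.007, 0], "angular": [0, 0, 2.1], "hand": 0.5}, {"offset": [-0.098, -0.0135, 0.03], "angular": [0, 0, 2.1], "hand": 0.5}, {"offset": [-0.098, -0.0135, 0.08], "angular": [0, 0, 2.1], "hand": 0.5}, {"offset": [-0.098, -0.0135, 0.13], "angular": [0, 0, 2.1], "hand": 0.5}, {"offset": [-0.098, -0.0135, 0.17], "angular": [0, 0, 2.1], "hand": 0.5}, {"offset": [-0.098, -0.0135, 0.17], "angular": [0, 0, 2.1], "hand": 0.5}, {"offset": [-0.098, -0.0135, 0.17], "angular": [0, 0, 2.1], "hand": 0.5}, {"offset": [-0.098, -0.0135, 0.17], "angular": [0, 0, 2.1], "hand": 0.5}])

```text
clock: 2.15
ee_pos: [0.441, -0.2961, 0.1129]
orientation: [3.045, -0.765, 0.006]
ft_force: [0.4, -0.2, 0.5]
finger_gap: 0.5
finger_force: 0.0
```

Run:
```python
from plant import *
import cv2,pickle
s=sense();w=camera_model("wrist");i=get_image("wrist")
pickle.dump((s,w),open("w2.pkl","wb"));print(s["ee_pos"],s["orientation"],s["q"],s["ft_force"],s["clock"])
cv2.imwrite("pics/w2.png",i[:,:,::-1])
```

```text
[ 0.44103161 -0.29607336  0.11292306] [ 3.04508227 -0.76474955  0.00629467] [-6.87724798e-01  2.83179320e-02  1.81382932e+00 -4.30984564e-05
  1.29499038e+00  1.37519050e+00] [ 0.38572588 -0.20534967  0.52736938] 2.15
```

View pics/w2.png

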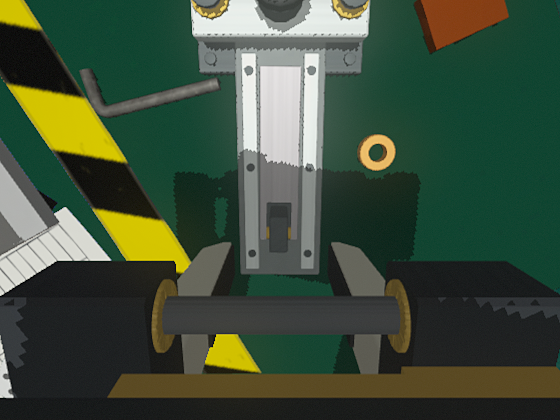

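The tab top is about (280,238), seen between the open fingers; the bed end spans columns 238–320 at row 272, and lips are at 250 and 310 around row 70.

Run:
```python
import pickle
from h import *
s,w=pickle.load(open("w2.pkl","rb"))
from scipy.spatial.transform import Rotation as R
T=R.from_rotvec(s["orientation"]).as_matrix();e=s["ee_pos"]
print("toolx yaw",np.degrees(np.arctan2(T[1,0],T[0,0])))
yaw=np.radians(-28.3)
def st(p): d=p[:2]-np.array([.5597,-.3625]);c,n=np.cos(yaw),np.sin(yaw);return np.array([c*d[0]+n*d[1],-n*d[0]+c*d[1]])*1e3
for n,u,v,z in[("tabtop",280,238,.052),("mouth",279,272,.01),("screwL1",249,71,.015),("screwR1",312,71,.015),("sL3",251,253,.015),("sR3",308,253,.015),("screw mid",250,168,.015),("smR",310,168,.015)]:
    p=onz(w,u,v,z);print(n,p.round(4),(T.T@(p-e)).round(4),st(p).round(1))
print("tcp",st(e))
```

```text
toolx yaw -28.19555942259515
tabtop [ 0.4358 -0.2943  0.052 ] [-0.0057  0.0008  0.0609] [-141.4    1.3]
mouth [ 0.3993 -0.2738  0.01  ] [-0.0477 -0.      0.1027] [-183.3    2.1]
screwL1 [ 0.5381 -0.3257  0.015 ] [ 0.0992 -0.0198  0.0983] [-36.4  22.2]
screwR1 [ 0.5182 -0.3628  0.015 ] [0.0992 0.0223 0.0984] [-36.4 -20. ]
sL3 [ 0.4249 -0.2635  0.015 ] [-0.03   -0.0212  0.0978] [-165.6   23.2]
sR3 [ 0.4045 -0.3015  0.015 ] [-0.0301  0.0219  0.0978] [-165.6  -19.8]
screw mid [ 0.4813 -0.2944  0.015 ] [ 0.0343 -0.0205  0.0981] [-101.3   22.8]
smR [ 0.4611 -0.3321  0.015 ] [0.0342 0.0222 0.0981] [-101.3  -20. ]
tcp [-135.97691527    2.22787064]
```

>>> drive_tool(commands=[{"offset": [-0.004, 0.001, 0.02], "angular": [0, 0, 0.4], "hand": 0.5}, {"offset": [-0.004, 0.001, 0.05], "angular": [0, 0, 0.4], "hand": 0.5}, {"offset": [-0.004, 0.001, 0.075], "angular": [0, 0, 0.4], "hand": 0.5}, {"offset": [-0.004, 0.001, 0.075], "angular": [0, 0, 0.4], "hand": 0.5}, {"offset": [-0.004, 0.001, 0.075], "angular": [0, 0, 0.4], "hand": 0.5}, {"offset": [-0.004, 0.001, 0.075], "angular": [0, 0, 0.4], "hand": 0.5}])

```text
clock: 2.8
ee_pos: [0.4374, -0.2947, 0.0374]
orientation: [3.043, -0.774, 0.006]
ft_force: [0.1, 0.6, -0.2]
finger_gap: 0.503
finger_force: 0.0
```

>>> drive_tool(commands=[{"offset": [0, 0, 0], "angular": [0, 0, 0], "hand": 0}, {"offset": [0, 0, 0], "angular": [0, 0, 0], "hand": 0}, {"offset": [0, 0, 0], "angular": [0, 0, 0], "hand": 0}, {"offset": [0, 0, 0], "angular": [0, 0, 0], "hand": 0}, {"offset": [0, 0, 0], "angular": [0, 0, 0], "hand": 0}, {"offset": [0, 0, 0], "angular": [0, 0, 0], "hand": 0}, {"offset": [0, 0, 0], "angular": [0, 0, 0], "hand": 0}, {"offset": [0, 0, 0], "angular": [0, 0, 0], "hand": 0}], newtons=10)

```text
clock: 3.6
ee_pos: [0.4357, -0.2933, 0.0347]
orientation: [-3.045, 0.774, 0.0]
ft_force: [-0.2, 0.5, 1.5]
finger_gap: 0.127
finger_force: 10.0
```

>>> drive_tool(commands=[{"offset": [0.008, 0, 0], "angular": [0, 0, 0], "hand": 0}, {"offset": [0.016, 0, 0], "angular": [0, 0, 0], "hand": 0}, {"offset": [0.024, 0, 0], "angular": [0, 0, 0], "hand": 0}, {"offset": [0.032, 0, 0], "angular": [0, 0, 0], "hand": 0}, {"offset": [0.04, 0, 0], "angular": [0, 0, 0], "hand": 0}, {"offset": [0.046, 0, 0], "angular": [0, 0, 0], "hand": 0}, {"offset": [0.05, 0, 0], "angular": [0, 0, 0], "hand": 0}, {"offset": [0.05, 0, 0], "angular": [0, 0, 0], "hand": 0}, {"offset": [0.05, 0, 0], "angular": [0, 0, 0], "hand": 0}, {"offset": [0.05, 0, 0], "angular": [0, 0, 0], "hand": 0}])

```text
clock: 4.6
ee_pos: [0.4795, -0.3171, 0.0346]
orientation: [-3.045, 0.775, -0.0]
ft_force: [-0.0, -0.7, 0.5]
finger_gap: 0.129
finger_force: 10.0
```

>>> drive_tool(commands=[{"offset": [0.002, 0, 0], "angular": [0, 0, 0], "hand": 0}, {"offset": [0.004, 0, 0], "angular": [0, 0, 0], "hand": 0}, {"offset": [0.005, 0, 0], "angular": [0, 0, 0], "hand": 0}, {"offset": [0.005, 0, 0], "angular": [0, 0, 0], "hand": 0}, {"offset": [0.005, 0, 0], "angular": [0, 0, 0], "hand": 0}])

```text
clock: 5.1
ee_pos: [0.4841, -0.3196, 0.0346]
orientation: [3.045, -0.775, 0.0]
ft_force: [-0.6, -0.2, 0.3]
finger_gap: 0.133
finger_force: 10.0
```

>>> drive_tool(commands=[{"offset": [0.001, 0, 0], "angular": [0, 0, 0], "hand": 0}, {"offset": [0.002, 0, 0], "angular": [0, 0, 0], "hand": 0}, {"offset": [0.003, 0, 0], "angular": [0, 0, 0], "hand": 0}, {"offset": [0.003, 0, 0], "angular": [0, 0, 0], "hand": 0}, {"offset": [0.003, 0, 0], "angular": [0, 0, 0], "hand": 0}])

```text
clock: 5.6
ee_pos: [0.4853, -0.3203, 0.0345]
orientation: [-3.044, 0.774, 0.005]
ft_force: [-8.5, 4.4, 9.1]
finger_gap: 0.128
finger_force: 10.0
```

The stop is reached: about 10 N against the motion, after 56 mm of slide. I'll ease off, release and rise.

>>> drive_tool(commands=[{"offset": [-0.002, 0, 0], "angular": [0, 0, 0], "hand": 0}, {"offset": [-0.002, 0, 0], "angular": [0, 0, 0], "hand": 0}, {"offset": [-0.002, 0, 0], "angular": [0, 0, 0], "hand": 0.4}, {"offset": [-0.002, 0, 0], "angular": [0, 0, 0], "hand": 0.4}, {"offset": [-0.002, 0, 0], "angular": [0, 0, 0], "hand": 0.4}, {"offset": [-0.002, 0, 0], "angular": [0, 0, 0], "hand": 0.4}, {"offset": [-0.002, 0, -0.03], "angular": [0, 0, 0], "hand": 0.4}, {"offset": [-0.002, 0, -0.08], "angular": [0, 0, 0], "hand": 0}, {"offset": [-0.002, 0, -0.12], "angular": [0, 0, 0], "hand": 0}, {"offset": [-0.002, 0, -0.12], "angular": [0, 0, 0], "hand": 0}, {"offset": [-0.002, 0, -0.12], "angular": [0, 0, 0], "hand": 0}])

```text
clock: 6.7
ee_pos: [0.4858, -0.3207, 0.1562]
orientation: [3.043, -0.774, 0.005]
ft_force: [-0.4, 0.7, -0.0]
finger_gap: 0.105
finger_force: 0.0
```

Run:
```python
from plant import *
from h import *
import cv2,pickle
from scipy.spatial.transform import Rotation as R
s=sense();w=camera_model("wrist");i=get_image("wrist")
pickle.dump((s,w),open("w3.pkl","wb"));T=R.from_rotvec(s["orientation"]).as_matrix()
print(s["ee_pos"],s["q"],s["finger_gap"]);print(T.T@(np.array([.5597,-.3627,.09])-s["ee_pos"]))
cv2.imwrite("pics/w3.png",i[:,:,::-1])
```

```text
[ 0.48575605 -0.32072744  0.15617808] [-6.71624215e-01  1.24433081e-01  1.63017727e+00 -9.95343180e-06
  1.38369903e+00  1.39736257e+00] 0.10502225470461081
[0.08479764 0.00149954 0.06645339]
```

View pics/w3.png

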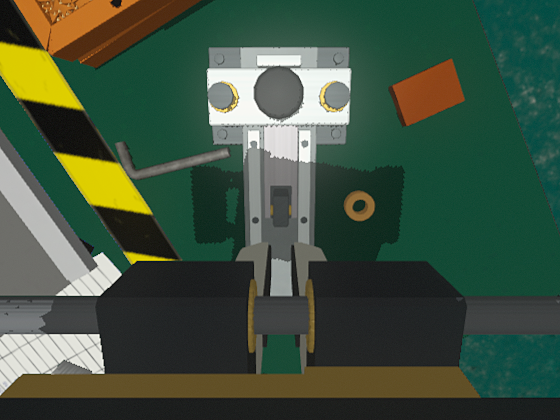

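The leaf is in, with its tab top at about (281,210). The knob top is at (278,92), columns at (222,95) and (335,95), and the head is still up.

Run:
```python
import pickle
from h import *
from scipy.spatial.transform import Rotation as R
s,w=pickle.load(open("w3.pkl","rb"));T=R.from_rotvec(s["orientation"]).as_matrix()
for n,u,v,z in[("knob",278.5,91.5,.09),("cols",278.5,95,.058),("tab",281,213,.052)]:
    p=onz(w,u,v,z);print(n,p,T.T@(p-s["ee_pos"]))
```

```text
knob [ 0.55937616 -0.36085679  0.09      ] [8.36324225e-02 3.51157674e-05 6.64487805e-02]
cols [ 0.55969548 -0.36083913  0.058     ] [ 0.08380105 -0.00015142  0.09844939]
tab [ 0.48483915 -0.32203709  0.052     ] [-0.00051639  0.00152855  0.10417785]
```

>>> drive_tool(commands=[{"offset": [0.045, 0.0005, 0], "angular": [0, 0, 0], "hand": 0}, {"offset": [0.084, 0.0005, 0.01], "angular": [0, 0, 0], "hand": 0}, {"offset": [0.084, 0.0005, 0.03], "angular": [0, 0, 0], "hand": 0}, {"offset": [0.084, 0.0005, 0.05], "angular": [0, 0, 0], "hand": 0}, {"offset": [0.084, 0.0005, 0.05], "angular": [0, 0, 0], "hand": 0}, {"offset": [0.084, 0.0005, 0.05], "angular": [0, 0, 0], "hand": 0}, {"offset": [0.084, 0.0005, 0.05], "angular": [0, 0, 0], "hand": 0}])

```text
clock: 7.45
ee_pos: [0.5586, -0.3608, 0.1053]
orientation: [3.044, -0.774, 0.001]
ft_force: [0.0, 0.2, 0.7]
finger_gap: 0.009
finger_force: 0.0
```

>>> drive_tool(commands=[{"offset": [0, 0, 0.003], "angular": [0, 0, 0], "hand": 0}, {"offset": [0, 0, 0.006], "angular": [0, 0, 0], "hand": 0}, {"offset": [0, 0, 0.009], "angular": [0, 0, 0], "hand": 0}, {"offset": [0, 0, 0.012], "angular": [0, 0, 0], "hand": 0}, {"offset": [0, 0, 0.015], "angular": [0, 0, 0], "hand": 0}, {"offset": [0, 0, 0.017], "angular": [0, 0, 0], "hand": 0}, {"offset": [0, 0, 0.019], "angular": [0, 0, 0], "hand": 0}, {"offset": [0, 0, 0.02], "angular": [0, 0, 0], "hand": 0}, {"offset": [0, 0, 0.02], "angular": [0, 0, 0], "hand": 0}, {"offset": [0, 0, 0.02], "angular": [0, 0, 0], "hand": 0}])

```text
clock: 8.45
ee_pos: [0.5585, -0.3607, 0.0847]
orientation: [3.045, -0.775, 0.0]
ft_force: [-0.8, -0.5, 1.5]
finger_gap: 0.009
finger_force: 0.9
```

>>> drive_tool(commands=[{"offset": [0, 0, 0.001], "angular": [0, 0, 0], "hand": 0}, {"offset": [0, 0, 0.002], "angular": [0, 0, 0], "hand": 0}, {"offset": [0, 0, 0.003], "angular": [0, 0, 0], "hand": 0}, {"offset": [0, 0, 0.004], "angular": [0, 0, 0], "hand": 0}, {"offset": [0, 0, 0.005], "angular": [0, 0, 0], "hand": 0}, {"offset": [0, 0, 0.005], "angular": [0, 0, 0], "hand": 0}, {"offset": [0, 0, 0.005], "angular": [0, 0, 0], "hand": 0}])

```text
clock: 9.15
ee_pos: [0.5585, -0.3607, 0.0801]
orientation: [3.045, -0.775, 0.0]
ft_force: [-2.0, 2.0, 6.8]
finger_gap: 0.003
finger_force: 3.2
```

>>> drive_tool(commands=[{"offset": [0, 0, 0.001], "angular": [0, 0, 0], "hand": 0}, {"offset": [0, 0, 0.002], "angular": [0, 0, 0], "hand": 0}, {"offset": [0, 0, 0.002], "angular": [0, 0, 0], "hand": 0}, {"offset": [0, 0, 0.002], "angular": [0, 0, 0], "hand": 0}, {"offset": [0, 0, 0.002], "angular": [0, 0, 0], "hand": 0}])

```text
clock: 9.65
ee_pos: [0.5586, -0.3608, 0.0785]
orientation: [3.044, -0.774, 0.001]
ft_force: [-3.7, 2.0, 9.2]
finger_gap: 0.005
finger_force: 4.7
```

>>> drive_tool(commands=[{"offset": [0, 0, 0.001], "angular": [0, 0, 0], "hand": 0}, {"offset": [0, 0, 0.001], "angular": [0, 0, 0], "hand": 0}, {"offset": [0, 0, 0.001], "angular": [0, 0, 0], "hand": 0}, {"offset": [0, 0, 0.001], "angular": [0, 0, 0], "hand": 0}])

```text
clock: 10.05
ee_pos: [0.5586, -0.3607, 0.0778]
orientation: [3.044, -0.774, 0.001]
ft_force: [-4.3, 2.8, 11.0]
finger_gap: 0.007
finger_force: 5.4
```

>>> drive_tool(commands=[{"offset": [0, 0, -0.003], "angular": [0, 0, 0], "hand": 0}, {"offset": [0, 0, -0.006], "angular": [0, 0, 0], "hand": 0}, {"offset": [0, 0, -0.012], "angular": [0, 0, 0], "hand": 0}, {"offset": [0, 0, -0.04], "angular": [0, 0, 0], "hand": 0}, {"offset": [0, 0, -0.079], "angular": [0, 0, 0], "hand": 0}, {"offset": [-0.04, 0, -0.079], "angular": [0, 0, 0], "hand": 0.4}, {"offset": [-0.084, -0.0005, -0.079], "angular": [0, 0, 0], "hand": 0.4}, {"offset": [-0.084, -0.0005, -0.079], "angular": [0, 0, 0], "hand": 0.4}, {"offset": [-0.084, -0.0005, -0.079], "angular": [0, 0, 0], "hand": 0.4}, {"offset": [-0.084, -0.0005, -0.079], "angular": [0, 0, 0], "hand": 0.4}, {"offset": [-0.084, -0.0005, -0.079], "angular": [0, 0, 0], "hand": 0.4}])

```text
clock: 11.15
ee_pos: [0.4862, -0.321, 0.1564]
orientation: [3.044, -0.774, 0.003]
ft_force: [0.6, -0.3, 0.3]
finger_gap: 0.393
finger_force: 0.0
```

Run:
```python
from plant import *
import cv2,pickle
s=sense();w=camera_model("wrist");i=get_image("wrist")
pickle.dump((s,w),open("w4.pkl","wb"));print(s["ee_pos"],s["finger_gap"])
cv2.imwrite("pics/w4.png",i[:,:,::-1])
```

```text
[ 0.48619476 -0.32097621  0.15638485] 0.3928358747529698
```

View pics/w4.png

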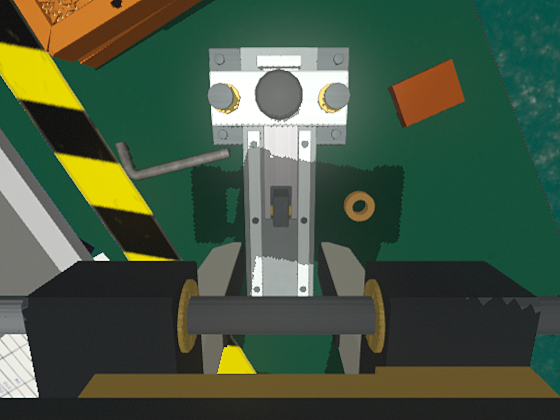

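The head has come down: the columns protrude more and the knob looks smaller. The tab is unmoved at (281,210). Now I'll go down and pinch it.

>>> drive_tool(commands=[{"offset": [0, 0.0005, 0.04], "angular": [0, 0, 0], "hand": 0.4}, {"offset": [0, 0.0005, 0.085], "angular": [0, 0, 0], "hand": 0.4}, {"offset": [0, 0.0005, 0.12], "angular": [0, 0, 0], "hand": 0.4}, {"offset": [0, 0.0005, 0.12], "angular": [0, 0, 0], "hand": 0.4}, {"offset": [0, 0.0005, 0.12], "angular": [0, 0, 0], "hand": 0.4}, {"offset": [0, 0.0005, 0.12], "angular": [0, 0, 0], "hand": 0}, {"offset": [0, 0.0005, 0.12], "angular": [0, 0, 0], "hand": 0}, {"offset": [0, 0.0005, 0.12], "angular": [0, 0, 0], "hand": 0}, {"offset": [0, 0.0005, 0.12], "angular": [0, 0, 0], "hand": 0}, {"offset": [0, 0.0005, 0.12], "angular": [0, 0, 0], "hand": 0}, {"offset": [0, 0.0005, 0.12], "angular": [0, 0, 0], "hand": 0}], newtons=20)

```text
clock: 12.3
ee_pos: [0.4855, -0.3212, 0.0372]
orientation: [3.044, -0.774, 0.003]
ft_force: [0.4, 0.5, 7.0]
finger_gap: 0.127
finger_force: 20.0
```

>>> drive_tool(commands=[{"offset": [-0.003, 0, 0], "angular": [0, 0, 0], "hand": 0}, {"offset": [-0.006, 0, 0], "angular": [0, 0, 0], "hand": 0}, {"offset": [-0.009, 0, 0], "angular": [0, 0, 0], "hand": 0}, {"offset": [-0.012, 0, 0], "angular": [0, 0, 0], "hand": 0}, {"offset": [-0.015, 0, 0], "angular": [0, 0, 0], "hand": 0}, {"offset": [-0.018, 0, 0], "angular": [0, 0, 0], "hand": 0}, {"offset": [-0.02, 0, 0], "angular": [0, 0, 0], "hand": 0}, {"offset": [-0.022, 0, 0], "angular": [0, 0, 0], "hand": 0}])

```text
clock: 13.1
ee_pos: [0.4666, -0.311, 0.0372]
orientation: [3.043, -0.774, 0.006]
ft_force: [3.0, -2.1, 6.3]
finger_gap: 0.127
finger_force: 20.0
```

The leaf drags at about 3.6 N, as expected. Drawing on.

>>> drive_tool(commands=[{"offset": [-0.003, 0, 0], "angular": [0, 0, 0], "hand": 0}, {"offset": [-0.006, 0, 0], "angular": [0, 0, 0], "hand": 0}, {"offset": [-0.009, 0, 0], "angular": [0, 0, 0], "hand": 0}, {"offset": [-0.012, 0, 0], "angular": [0, 0, 0], "hand": 0}, {"offset": [-0.016, 0, 0], "angular": [0, 0, 0], "hand": 0}, {"offset": [-0.021, 0, 0], "angular": [0, 0, 0], "hand": 0}, {"offset": [-0.027, 0, 0], "angular": [0, 0, 0], "hand": 0}, {"offset": [-0.034, 0, 0], "angular": [0, 0, 0], "hand": 0}, {"offset": [-0.042, 0, 0], "angular": [0, 0, 0], "hand": 0}, {"offset": [-0.048, 0, 0], "angular": [0, 0, 0], "hand": 0}, {"offset": [-0.048, 0, 0], "angular": [0, 0, 0], "hand": 0}, {"offset": [-0.048, 0, 0], "angular": [0, 0, 0], "hand": 0}])

```text
clock: 14.3
ee_pos: [0.4234, -0.2876, 0.0371]
orientation: [3.044, -0.774, 0.002]
ft_force: [-2.3, 1.2, 12.5]
finger_gap: 0.126
finger_force: 20.0
```

The tip is now about 46 mm in front of the origin, clear of the head. I'll release and rise.

>>> drive_tool(commands=[{"offset": [0, 0, -0.001], "angular": [0, 0, 0], "hand": 0}, {"offset": [0, 0, -0.001], "angular": [0, 0, 0], "hand": 0.4}, {"offset": [0, 0, -0.001], "angular": [0, 0, 0], "hand": 0.4}, {"offset": [0, 0, -0.001], "angular": [0, 0, 0], "hand": 0.4}, {"offset": [0, 0, -0.001], "angular": [0, 0, 0], "hand": 0.4}, {"offset": [0, 0, -0.03], "angular": [0, 0, 0], "hand": 0.4}, {"offset": [0, 0, -0.08], "angular": [0, 0, 0], "hand": 0.4}, {"offset": [0, 0, -0.12], "angular": [0, 0, 0], "hand": 0.4}, {"offset": [0, 0, -0.12], "angular": [0, 0, 0], "hand": 0.4}, {"offset": [0, 0, -0.12], "angular": [0, 0, 0], "hand": 0.4}])

```text
clock: 15.3
ee_pos: [0.4238, -0.2876, 0.1567]
orientation: [3.043, -0.774, 0.004]
ft_force: [0.1, 1.3, -1.3]
finger_gap: 0.4
finger_force: 0.0
```

Run:
```python
from plant import *
import cv2,pickle
s=sense();w=camera_model("wrist");i=get_image("wrist")
pickle.dump((s,w),open("w5.pkl","wb"));print(s["ee_pos"],s["finger_gap"],s["ft_force"])
cv2.imwrite("pics/w5.png",i[:,:,::-1])
```

```text
[ 0.4238269  -0.28761887  0.15674539] 0.4000866533168933 [ 0.0771266   1.33625365 -1.29711259]
```

View pics/w5.png

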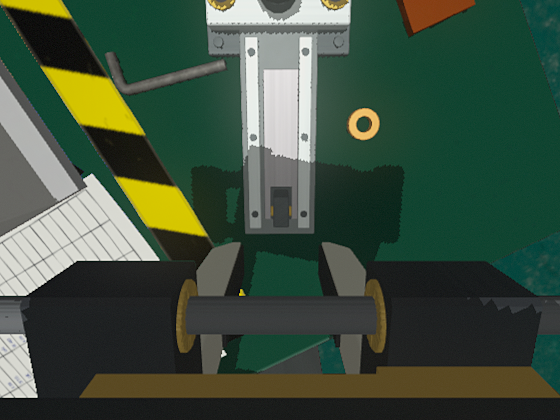

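The leaf lies flat and centred in its channel, tip at (281,68), well clear of the head. The bystanders are undisturbed and the robot is touching nothing. Handing in.

```bash
python3 -c "
from plant import *
print(close_job())"
```

```text
the job is handed in; nothing more can be done
None
```

The job is handed in. The leaf went to the back stop, the head was pressed onto it with about 11 N, and the leaf dragged at about 3.6 N on the way out. It now lies flat and centred, clear of the head, which was left at the gap it was pressed to; no verdict was returned.

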